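Load a relay into a test adapter and present the adapter

ROBOT

A 6-joint arm with a two-finger parallel gripper is mounted at the origin on a cart in front of the work surface, level with it; the furniture and walls round the work are solid. World frame = base frame: x ahead of the robot, y to its left, z up, the work surface at z = 0. Lengths are in m, angles in rad, forces in N, time in s.
With the tool pointing down it reaches from about 0.35 to 1 m from the base axis. Payload 7.1 kg.
Tool frame: the origin (TCP) lies midway between the tips of the shut fingers; the grasp point (between the pads) lies 19 mm behind it; z points along the fingers, y is the line along which they close (so a half turn about z gives the same grasp; the last joint's range is limited). The gripper opens to 85 mm and grips with 20 to 120 N. Pads are 22 mm wide; open, the fingers measure 114 mm over their backs; the gripper's body (76 mm by 85 mm) begins 54 mm behind the grasp point. The pads swing forward as they close: fully open they stand 13 mm farther back than shut.
Start: joints at [1.205, 0.423, 1.63, -0, 1.089, -0.019], TCP at [0.212, 0.588, 0.231] pointing down, gripper open.
Joint ranges: [-3, 3], [-0.9, 2.11], [0.09, 2.58], [-1.31, 4.45], [0.11, 2.69], [-2.54, 2.54]. Speed limits (rad/s): [2.39, 2.39, 3.01, 3.14, 3.14, 3.14].

INTERFACE

Orientations are given as [roll, pitch, yaw] about the fixed x, y, z axes, in that order (R = Rz(yaw) Ry(pitch) Rx(roll)).
In Python, from plant import reach, move_l, set_joints, open_gripper, gripper_close, sleep, ik, snapshot, calibration, IKError, sign_off, silhouettes, current_t, current_joint_pos, current_dq, current_joint_efforts, current_position, current_tcp_rot, current_force, current_wrist_torque, current_opening, current_gripper_force gives the robot as it stands. Calls block until the motion is done:
- reach(position, orientation): joint-space move of the TCP to a pose.
- move_l(position, speed=0.15, ori=None, threshold=None): straight line of the TCP; ori=None keeps the orientation; speed is the mean speed in m/s. With threshold (N) it stops when the force on the tool has changed by that much, and returns True; else False.
- set_joints(angles): joint-space move.
- open_gripper() and gripper_close(force=None): open the fingers fully, or close them until they stop; force is the grip in N (None keeps the last).
- sleep(seconds).
- ik(position, orientation): joint angles nearest the present ones, or None.
- snapshot(name): name is "scene" or "top"; returns (picture, depth): 480x640x3 uint8, red, green, blue; 480x640 float32, m along the optical axis (not along the pixel's ray), 0 where there is no reading.
- calibration(name): a dict with "fx", "fy", "cx", "cy" (pixels), "eye" and "attitude" of the camera in the world. Camera axes: x right, y up, looking along -z (the intrinsics and any distortion apply to the point x, -y, -z); pixel columns grow to the right and rows downward; lengths in m; the calibration is good to about 2 mm. A picture is of the moment at which its call begins. calibration takes no time and is no camera call.
A pose or a line that the arm cannot do raises IKError and nothing moves.
- sign_off(): hands the job in; it is judged then, once.
Trained networks look in the newest picture that a camera, given by its name, has taken for a name from the list of things; names that differ only in an ending like _2 or _b are one class to them, and where a whole thing is asked for, a point or a joint stands for the part that bears it (a point fixed in the world has none). Each returns a list of dicts, best first, with "p" (0 to 1); they miss things now and then, are a little off and sometimes report something else, mostly with a low value. They report only what shows in the picture. A call takes as long as a camera call.
- silhouettes(name, camera): "region" (480x640 bool, what is visible of it) and "position" ([column, row] in pixels, amid what is visible of it).
Readings, each from a call of its own:
- current_t(): time.
- current_joint_pos(): joint angles.
- current_dq(): joint speeds.
- current_joint_efforts(): joint torques, N m.
- current_position(): TCP position.
- current_tcp_rot(): TCP orientation.
- current_force(): force on the tool from outside, world axes, zero at the start.
- current_wrist_torque(): the same for the moment, N m.
- current_opening(): finger opening in m.
- current_gripper_force(): force on a finger pad.
Only numpy, scipy, OpenCV 4.12 (cv2) and the standard library are available. Lean on these libraries where they do the work, as an engineer would, in place of code of your own. Each camera call takes 0.05 s, during which the arm holds its last target. There are 200 camera calls.

TASK

Push the loose plug-in relay down into the empty socket of the test adapter, against its contact springs, until it is fully home on the socket floor, while the adapter still rests on its loading nest. Then take the loaded adapter by its bar handle, lift it off the nest's two guide pins, always keeping it level, and finish while holding it level and still over the nest, raised at least 10 cm, ready to be handed over. Leave the heat sink, the block battery and the small motor on the bench where they are.

Things in the scene. Friction and masses are not known exactly. Their poses are not given: they have to be found in the camera images.
- relay: The loose plug-in relay, standing upright on the bench among other small parts: clear case on a black base, 27 (own x) x 21 (own y) x 34 mm high, 30 g. Origin at the centre of its underside, z up. Its yaw varies; either way round fits the socket. Grip it across the 21 mm width, close to its top, as the socket takes its lower 10 mm.
- adapter: Test adapter: grey metal plate 104 (own x) x 200 (own y) x 6 mm, about 0.4 kg, level on the nest. Origin: centre of the plate's underside, 26 mm above the bench. Bar handle along y over the middle. At y +60 mm a socket with a relay fixed in it, at y -60 mm the same socket empty; sockets 35 (x) x 45 (y) mm, rims 19 mm above the origin. Loaded, it balances under the handle's middle.
- socket_floor (a point): Centre of the empty recess's floor, at 0, -60, 9 mm in the adapter's frame. Recess 24 mm along adapter x, 30 along y, 10 deep, mouth flared 2.5 mm: the relay's x goes along the adapter's y, 1.5 mm play a side. Copper leaf springs at the y ends bulge 2.3 mm each into it and yield; pushing past the bulges takes 3 to 6 N. Home, its underside is at this point, its top 24 mm above the rim.
- handle: The adapter's steel bar handle, fixed to it: a straight flat-sided bar 86 mm long (along the adapter's y), 12 mm wide, 14 mm high, on two posts. Origin on the plate's top below the bar's middle, 6 mm above the adapter's origin; the bar spans 38 to 52 mm above this origin. Grip it across its 12 mm width at its middle.
- nest: Loading nest, fixed on the bench: dark base 124 (own x) x 220 (own y) mm, origin at its centre on the bench. The adapter rests on it, its origin 26 mm above the nest's, axes alike. Two steel pins of 10 mm diameter with tapered noses at x -36, y +88 and x +36, y -88 mm stand in 12 mm holes of the adapter; tips 17 mm above the adapter's underside.
- heat_sink: A finned aluminium heat sink, 24 x 36 x 22 mm, on the bench; not needed. Origin at the centre of its underside.
- block_battery: A block battery lying on the bench, 52 x 27 x 18 mm; not needed. Origin at the centre of its underside.
- dc_motor: A small DC motor lying on the bench, 28 x 62 x 21 mm; not needed. Origin at the centre of its underside.

How it is judged:
By the outcome, as a careful person would: the job done as asked, in the order asked, and still so for the second after the job is handed in, while the arm keeps its last pose, push and grip.
It also fails if it takes over 48 s, if anything falls off the work surface, if the arm or the gripper's body presses on something with over 40 N, if the wrist force passes 120 N, or if a joint passes its speed limit or range.

## Working session

There is one attempt and no reset: what is moved stays moved. The work goes in short steps, each a Python script; the robot and the scene stay as the last script left them, time stands still between calls to the robot, and variables do not carry over. Pictures are saved under pics/ and viewed, at most 10 in all, crops included, and the job is handed in when it is done.

```bash
ls; mkdir -p pics
python3 - <<'E'
from plant import *
import cv2, numpy as np
for n in ("scene","top"):
    im,d=snapshot(n); np.savez(f"pics/{n}.npz",im=im,d=d)
    cv2.imwrite(f"pics/{n}1.png",im[:,:,::-1]); print(n,calibration(n))
    for o in ("relay","adapter","nest","handle","heat_sink","block_battery","dc_motor","socket_floor"):
        r=silhouettes(o,n)
        print(o,[(round(float(x["p"]),2),np.round(x["position"]).tolist(),int(x["region"].sum())) for x in r])
        for i,x in enumerate(r[:3]): np.save(f"pics/{n}_{o}_{i}.npy",x["region"])
print(current_t(),current_position(),current_tcp_rot())
E
```

```text
pics
plant.py
scene {'fx': 558.2391564062092, 'fy': 558.2391564062092, 'cx': 317.37149510571277, 'cy': 243.5313155720609, 'eye': array([ 0.08336008, -0.46441108,  0.71323712]), 'attitude': array([ 0.8122729 ,  0.0086949 , -0.72105797])}
relay [(0.63, [317.0, 286.0], 349)]
adapter [(0.64, [233.0, 214.0], 4088)]
nest [(0.8, [230.0, 244.0], 1687), (0.26, [234.0, 214.0], 4063)]
handle [(0.57, [225.0, 198.0], 518)]
heat_sink [(0.75, [370.0, 305.0], 420)]
block_battery [(0.84, [405.0, 335.0], 530)]
dc_motor [(0.74, [360.0, 267.0], 383)]
socket_floor [(0.65, [233.0, 214.0], 3966)]
top {'fx': 546.9831810407311, 'fy': 546.9831810407311, 'cx': 319.22311076368413, 'cy': 235.2213548992022, 'eye': array([0.34996949, 0.0670353 , 0.95410711]), 'attitude': array([ 0.18732444, -0.03068107, -1.55620605])}
relay [(0.54, [337.0, 259.0], 195)]
adapter [(0.64, [193.0, 255.0], 7075)]
nest [(0.6, [223.0, 284.0], 1586)]
handle [(0.86, [183.0, 252.0], 484)]
heat_sink [(0.66, [384.0, 231.0], 281)]
block_battery [(0.76, [430.0, 232.0], 501)]
dc_motor [(0.83, [339.0, 207.0], 371)]
socket_floor [(0.79, [192.0, 252.0], 7179)]
0.9 [0.2123901  0.58780597 0.23132497] [3.14158412e+00 2.54577565e-05 2.79484239e+00]
```

View pics/top1.png

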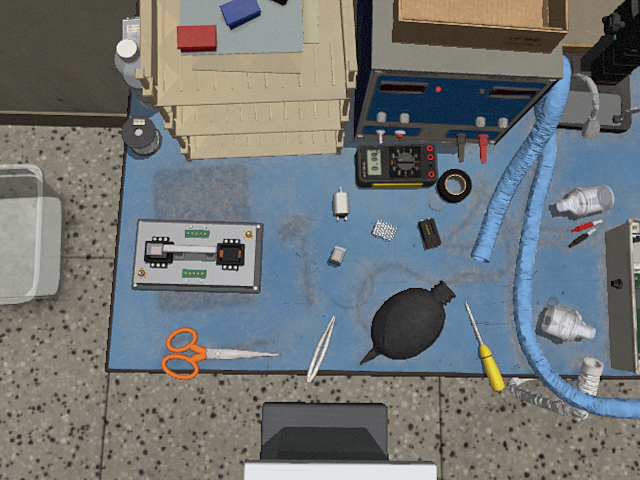

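View pics/scene1.png

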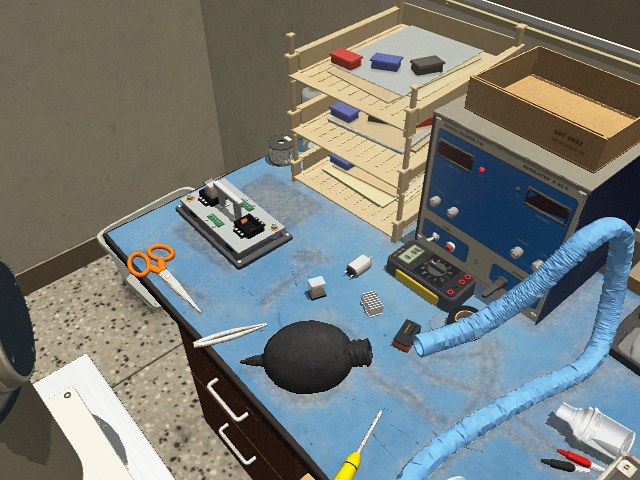

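The top view shows the adapter around (197,255), with its empty socket on the right at (231,253) and the fixed relay on the left at (157,250). The loose relay is at (338,256), motor (341,205), heat sink (384,230) and battery (430,232). The scene view agrees: relay at (316,287), empty socket at (248,225).

```bash
cat > h.py <<'E'
from plant import *
import cv2, numpy as np
from scipy.spatial.transform import Rotation as R
def cam(n):
    c=calibration(n); return c,R.from_euler('xyz',c['attitude']).as_matrix()
def cloud(n,d):
    c,M=cam(n); v,u=np.mgrid[:480,:640]
    p=np.stack([(u-c['cx'])/c['fx']*d,-(v-c['cy'])/c['fy']*d,-d],-1)
    return p@M.T+c['eye']
def proj(n,P):
    c,M=cam(n); q=(np.asarray(P)-c['eye'])@M
    return np.stack([c['cx']-c['fx']*q[...,0]/q[...,2],c['cy']+c['fy']*q[...,1]/q[...,2]],-1)
def plane(n,uv,z):
    c,M=cam(n); uv=np.asarray(uv,float)
    r=np.stack([(uv[...,0]-c['cx'])/c['fx'],-(uv[...,1]-c['cy'])/c['fy'],-np.ones(uv.shape[:-1])],-1)@M.T
    return c['eye']+r*((z-c['eye'][2])/r[...,2])[...,None]
E
python3 - <<'E'
from h import *
for n in ("scene","top"):
    f=np.load(f"pics/{n}.npz"); P=cloud(n,f['d']); ok=f['d']>0
    b=ok&(abs(P[...,2])<.01); print(n,"bench z",np.median(P[b][:,2]))
    for o in ("relay","adapter","handle","heat_sink","block_battery","dc_motor","nest"):
        m=np.load(f"pics/{n}_{o}_0.npy"); q=P[m&ok]
        lo,hi={"relay":(.029,.04),"adapter":(.028,.036),"handle":(.078,.09),"nest":(.005,.024)}.get(o,(.012,.03))
        t=q[(q[:,2]>lo)&(q[:,2]<hi)]
        (c,s,a)=cv2.minAreaRect(t[:,:2].astype(np.float32)*1000)
        print(n,o,len(t),"z",np.round(np.median(t[:,2]),4),np.round(c,1),np.round(s,1),round(a,1),"mean",np.round(t.mean(0)*1000,1))
f=np.load("pics/top.npz")['im'][:,:,::-1]
a=cv2.resize(f[210:300,120:275],None,fx=5,fy=5,interpolation=cv2.INTER_CUBIC)
cv2.imwrite("pics/c1.png",a)
s=np.load("pics/scene.npz")['im'][:,:,::-1]
a=cv2.resize(s[160:310,170:390],None,fx=3.6,fy=3.6,interpolation=cv2.INTER_CUBIC)
cv2.imwrite("pics/c2.png",a)
E
```

```text
scene bench z 0.0005956042267850625
scene relay 141 z 0.0327 [491.2  11.1] [20.7 25.3] 68.2 mean [490.4  11.1  32.6]
scene adapter 2693 z 0.0314 [487.7 253.3] [205.  107.3] 89.2 mean [480.9 237.1  31.6]
scene handle 215 z 0.0823 [487.2 251.9] [85.6 12.9] 89.6 mean [486.4 248.5  82.1]
scene heat_sink 297 z 0.0188 [539.9 -70.4] [39.5 24.5] 67.5 mean [538.7 -71.8  18.4]
scene block_battery 434 z 0.0163 [ 535.7 -151.1] [50.9 26.8] 16.9 mean [ 534.2 -151.8   16.1]
scene dc_motor 293 z 0.0187 [585.7   4.5] [50.4 27.1] 3.6 mean [582.2   2.9  18.2]
scene nest 1457 z 0.0108 [487.6 252.4] [221.8 124.9] 89.4 mean [458.2 206.8  10.7]
top bench z 0.0013191972992978585
top relay 161 z 0.0333 [493.    8.8] [19.  24.6] 68.6 mean [492.6   9.2  33.5]
top adapter 5292 z 0.0317 [489.7 250.8] [201.  104.7] 89.3 mean [487.8 247.8  31.8]
top handle 378 z 0.0829 [489.6 249.8] [83.7 12.4] 89.4 mean [489.  249.1  83. ]
top heat_sink 107 z 0.0202 [540.  -73.4] [35.7 21.5] 71.0 mean [538.9 -74.3  19.7]
top block_battery 424 z 0.0169 [ 537.7 -154.3] [51.  27.7] 16.6 mean [ 536.5 -154.2   16.9]
top dc_motor 351 z 0.0198 [587.5   2.3] [48.2 26.9] 1.2 mean [584.3   3.2  19.4]
top nest 1491 z 0.0111 [489.7 250.3] [219.8 124.5] 89.3 mean [468.6 220.5  11.1]
```

View pics/c1.png

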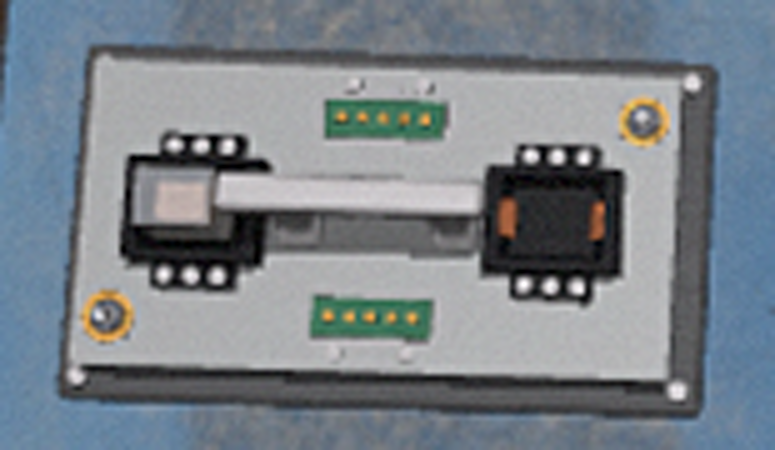

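The crop confirms it: the empty recess with copper springs is at crop (552,220), on the adapter's -y side, and the pins match yaw ≈ -0.7°. Both cameras agree on the relay-to-adapter vector. They differ only by a constant shift of about 2 mm, so I'll use the mean and check the relay once it's held.

Run:
```python
from h import *
d=np.radians; psi=d(158.4); A=np.array([.4887,.2520]); ya=d(-.7)
S=A+.060*np.array([np.sin(ya),-np.cos(ya)]); print("socket",S)
reach([.4921,.010,.12],[np.pi,0,psi])
move_l([.4921,.010,.0135],.12)
gripper_close(50); print(current_opening(),current_gripper_force(),current_t(),current_force())
move_l([.4921,.010,.14],.15)
reach([S[0],S[1],.14],[np.pi,0,d(89.3)])
move_l([S[0],S[1],.078],.15)
sleep(.2)
print(current_t(),current_position(),current_tcp_rot(),current_joint_pos(),current_opening())
for n in("scene","top"):
    im,dd=snapshot(n); np.savez(f"pics/{n}2.npz",im=im,d=dd)
    r=silhouettes("relay",n); print([(round(float(x["p"]),2),np.round(x["position"]).tolist(),int(x["region"].sum())) for x in r])
    if r: np.save(f"pics/{n}2_relay.npy",np.array([x["region"] for x in r]))
s=np.load("pics/scene2.npz")['im'][:,:,::-1]
a=cv2.resize(s[150:280,160:320],None,fx=4.5,fy=4.5,interpolation=cv2.INTER_CUBIC)
cv2.imwrite("pics/c3.png",a)
```

```text
socket [0.48796698 0.19200448]
0.020172024344242735 49.346351623535156 4.875 [-1.08507005 -0.3382912   5.80019247]
8.025 [0.48873639 0.19223139 0.07904083] [ 3.13974290e+00 -7.07453312e-04  1.55855135e+00] [3.52075496e-01 5.11576269e-01 1.94025531e+00 3.03594453e-06
 6.87780653e-01 3.64318786e-01] 0.019995856580430776
[(0.55, [248.0, 210.0], 266)]
[(0.2, [386.0, 230.0], 274)]
```

View pics/c3.png

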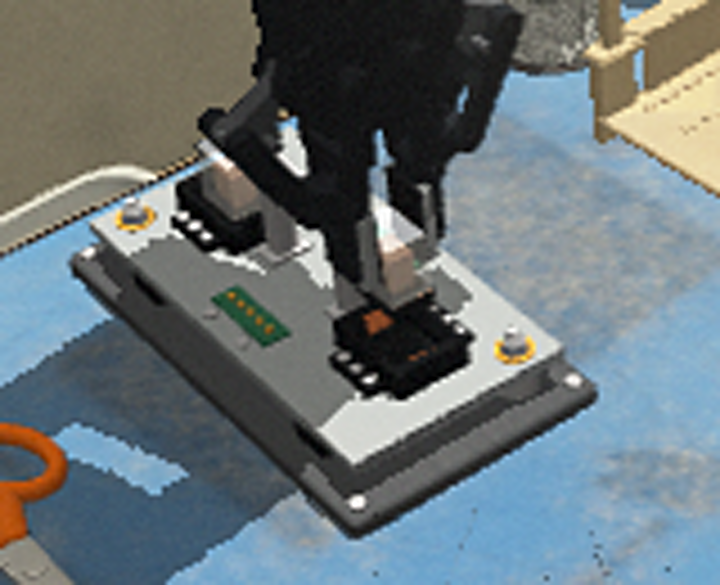

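The relay hangs upright between the fingers over the empty socket: relay at crop (400,270), recess below it at (400,340). Next I measure its -y face against the socket in the same frame.

Run:
```python
from h import *
print(current_position(),current_tcp_rot(),current_force())
n="scene"; f=np.load("pics/scene2.npz"); P=cloud(n,f['d'])*1000
m=np.load("pics/scene2_relay.npy")[0]
q=P[m]; print(q.min(0),q.max(0))
face=q[(q[:,2]>68)&(q[:,2]<90)]
for z in range(62,102,4):
    t=q[(q[:,2]>=z)&(q[:,2]<z+4)]
    if len(t): print(z,len(t),"y",np.round(np.percentile(t[:,1],[5,25,50,75]),1),"x",np.round(np.percentile(t[:,0],[2,10,50,90,98]),1))
# adapter & socket in same frame: rim pts, plate
w=(P[...,2]>41)&(P[...,2]<48)&(abs(P[...,0]-487)<22)&(P[...,1]>160)&(P[...,1]<225); t=P[w]
print("rim",len(t),np.round(np.percentile(t,[1,5,50,95,99],axis=0),1).tolist(), cv2.minAreaRect(t[:,:2].astype(np.float32)))
f1=np.load("pics/scene.npz"); P1=cloud(n,f1['d'])*1000
for nm,Q in(("scene",P1),("top",cloud("top",np.load("pics/top.npz")['d'])*1000)):
    w=(Q[...,2]>42)&(Q[...,2]<48)&(abs(Q[...,0]-488)<24)&(Q[...,1]>160)&(Q[...,1]<222);t=Q[w]
    print("rim before",nm,len(t),cv2.minAreaRect(t[:,:2].astype(np.float32)),np.median(t[:,2]))
    w=(Q[...,2]>30)&(Q[...,2]<39)&(abs(Q[...,0]-488)<10)&(abs(Q[...,1]-192)<12);t=Q[w]
    print("floor",len(t), np.median(t,axis=0) if len(t) else 0)
im=f['im'][:,:,::-1][185:250,205:285]
cv2.imwrite("pics/c4.png",cv2.resize(im,None,fx=9,fy=9,interpolation=cv2.INTER_CUBIC))
```

```text
[0.4882545  0.19213178 0.07851756] [ 3.14066773e+00 -3.52884713e-04  1.55865029e+00] [ 0.21835711 -0.19697551 -0.25991154]
[470.95750413 177.66816003  29.21602392] [539.53832409 280.75903846 114.01607897]
62 8 y [179.  179.6 180.4 182.9] x [477.3 477.6 483.1 490.5 491.3]
66 29 y [179.1 179.5 180.3 182.6] x [475.8 476.3 482.9 493.8 496.7]
70 25 y [179.1 180.  181.1 185.2] x [475.5 476.6 480.2 493.4 495.7]
74 20 y [179.3 179.7 180.5 181.5] x [476.5 477.  486.1 493.2 495.4]
78 20 y [179.  180.  180.6 182.9] x [472.5 476.1 479.9 491.9 495.1]
82 22 y [179.2 180.1 180.7 182. ] x [475.6 477.1 483.4 493.3 494.3]
86 18 y [179.4 180.6 181.1 181.8] x [476.4 477.2 486.7 493.8 495.3]
90 20 y [178.4 180.2 180.9 181.3] x [476.4 477.5 485.  493.4 495. ]
94 48 y [178.5 180.8 185.6 195. ] x [476.6 479.6 489.  494.3 497.2]
98 46 y [180.3 182.6 187.9 191.9] x [477.  480.3 488.6 494.8 495.9]
rim 168 [[469.4, 170.2, 41.1], [470.0, 170.9, 41.4], [483.2, 185.7, 43.5], [503.6, 220.6, 45.7], [505.3, 224.1, 46.7]] ((487.6122741699219, 197.13568115234375), (55.14970779418945, 36.31926727294922), 87.32717895507812)
rim before scene 164 ((487.4611511230469, 194.1343994140625), (36.341827392578125, 48.16421127319336), 0.2828643023967743) 43.91644029742364
floor 62 [487.98307572 196.06485912  34.23203372]
rim before top 240 ((489.1317138671875, 194.0794219970703), (52.7242431640625, 35.3271369934082), 88.58036041259766) 44.12203095488887
floor 165 [487.76685997 191.94811365  34.40566324]
```

View pics/c4.png

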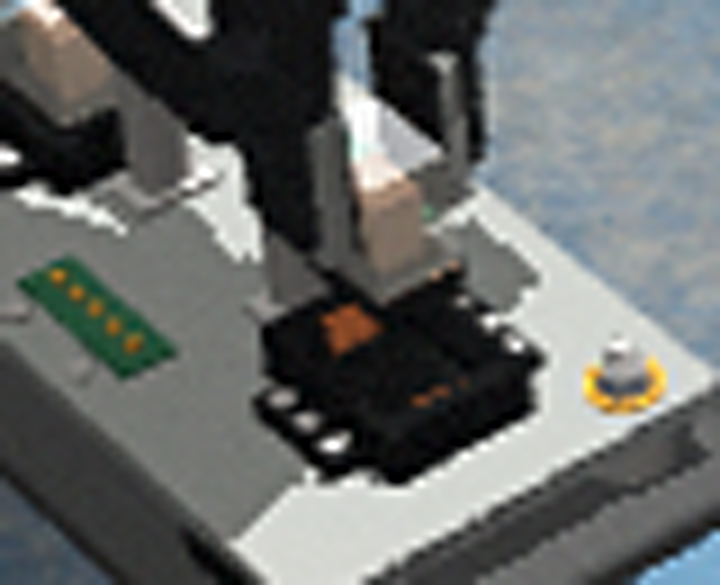

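Run:
```python
from h import *
im=np.load("pics/scene2.npz")['im'][:,:,::-1].copy()
x0,y0,k=205,180,11
big=cv2.resize(im[y0:y0+54,x0:x0+72],None,fx=k,fy=k,interpolation=cv2.INTER_CUBIC)
def draw(P,col):
    q=(proj("scene",np.array(P)/1000)-[x0,y0]+.5)*k-.5
    cv2.polylines(big,[np.round(q*8).astype(np.int32)],True,col,1,cv2.LINE_AA,3)
def rect(c,hx,hy,z,yaw):
    r=R.from_euler('z',yaw,True).as_matrix()[:2,:2]
    return [list(np.array(c)+r@np.array(v))+[z] for v in((-hx,-hy),(hx,-hy),(hx,hy),(-hx,hy))]
dz=0.0
soc=(486.8,192.5)
draw(rect(soc,17.5,22.5,45+dz,-.7),(0,255,0))
draw(rect(soc,17.5,22.5,32+dz,-.7),(0,255,0))
draw(rect(soc,12,15,35+dz,-.7),(255,255,0))
rel=(486.0,193.6); zb=79.0-13.5
r=rect(rel,10.5,13.5,zb,-.7); draw(r,(0,0,255))
draw(r[:2]+[[*v[:2],zb+34] for v in r[1::-1]],(0,0,255))
cv2.imwrite("pics/c5.png",big)
```

```text
(no output)
```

View pics/c5.png

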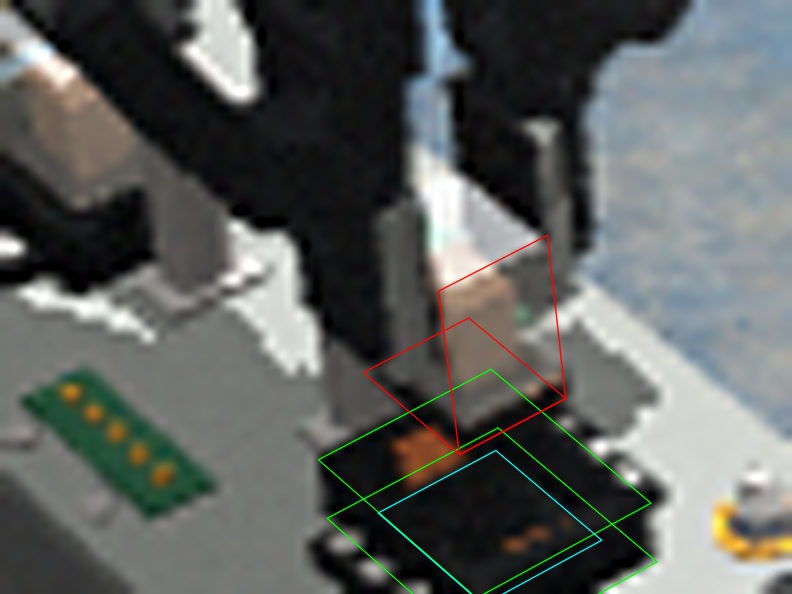

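The overlay of the socket (green) and relay (red) matches to about 1 mm, and suggests shifting the TCP by about +1 mm in x and -1 mm in y. I'll descend stepwise, watching lateral forces.

Run:
```python
from h import *
x,y=.4890,.1911
move_l([x,y,.062],.05); sleep(.3)
f0=current_force(); print("t",current_t(),current_position()*1000,f0)
for z in (.060,.058,.056,.054):
    hit=move_l([x,y,z],.015,threshold=12); sleep(.1)
    f=current_force()-f0
    print(z,hit,np.round(current_position()*1000,2),np.round(f,1),np.round(current_wrist_torque(),2),round(current_opening()*1000,2))
    if hit: break
print(current_t())
```

```text
t 9.0 [489.13344475 191.16933776  62.18355613] [-0.74018261 -0.0164939   0.05743437]
0.06 False [488.99 191.1   59.99] [ 1.5  0.7 -0.2] [ 0.03 -0.   -0.  ] 20.12
0.058 False [488.99 191.12  57.95] [ 0.7 -0.  -0.8] [ 0.01 -0.02  0.04] 19.91
0.056 False [489.18 191.25  56.05] [0.9 1.9 0.1] [ 0.27 -0.07  0.06] 19.74
0.054 False [489.24 191.22  54.06] [0.6 2.5 1.3] [ 0.47 -0.15  0.02] 20.14
10.5333
```

Run:
```python
from h import *
f0=np.array([-.74,0,.06])
x,y=.4892,.1916
for z in (.053,.052,.051,.050,.049,.048,.047,.046):
    hit=move_l([x,y,z],.015,threshold=18); sleep(.1)
    f=current_force()-f0; p=current_position()
    print(z,hit,np.round(p*1000,2),np.round(f,1),np.round(current_wrist_torque(),2),round(current_opening()*1000,2))
    if hit or f[2]>16: break
    y+=np.clip(f[1]*.0001,-.0004,.0004)
    x+=np.clip(f[0]*.0001,-.0004,.0004)
print(current_t())
n="scene"; im,dd=snapshot(n); np.savez("pics/scene3.npz",im=im,d=dd)
```

```text
0.053 False [489.31 191.66  53.01] [0.9 2.3 1.5] [ 0.43 -0.17 -0.01] 20.01
0.052 False [489.2  191.7   51.85] [0.8 0.7 0.4] [ 0.2  -0.29 -0.  ] 19.74
0.051 False [489.17 191.79  50.84] [ 2.3  0.3 -0.9] [ 0.11 -0.11  0.07] 19.96
0.05 False [489.39 191.85  49.87] [ 0.4  1.1 -0.5] [ 0.09  0.01 -0.02] 19.8
0.049 False [489.59 191.99  48.94] [ 1.1  0.6 -0.7] [ 0.07  0.03 -0.03] 20.08
0.048 False [489.63 192.04  48.83] [-2.6 -0.7 10.1] [-0.07  0.58 -0.04] 20.0
0.047 False [489.68 192.06  48.79] [-5.7 -2.2 21.9] [-0.37  1.06  0.04] 19.93
12.9833
```

Run:
```python
from h import *
p=current_position()
move_l([p[0],p[1],.0486],.02); open_gripper(); print(current_force())
move_l([p[0],p[1],.12],.15)
reach([.4895,.40,.25],[np.pi,0,np.radians(89.3)])
print(current_t())
for n in("scene","top"):
    im,dd=snapshot(n); np.savez(f"pics/{n}4.npz",im=im,d=dd)
    P=cloud(n,dd)*1000; Q=cloud(n,np.load(f"pics/{n}.npz")['d'])*1000
    for nm,ys in(("loose",192),("fixed",312)):
        w=(P[...,2]>60)&(P[...,2]<78)&(abs(P[...,0]-488)<14)&(abs(P[...,1]-ys)<16); t=P[w]
        A=np.c_[t[:,:2]-t[:,:2].mean(0),np.ones(len(t))]; hi=t[:,2]>np.percentile(t[:,2],50)-2
        c=np.linalg.lstsq(A[hi],t[hi,2],rcond=None)[0] if hi.sum()>5 else 0
        print(n,nm,len(t),np.median(t[:,2]),t.mean(0),"slope",c,cv2.minAreaRect(t[hi,:2].astype(np.float32)))
    for nm,C in(("before",Q),("after",P)):
        w=(C[...,2]>76)&(C[...,2]<90)&(abs(C[...,0]-488)<15)&(abs(C[...,1]-252)<50); t=C[w]
        print(n,"handle",nm,len(t),np.median(t[:,2]),cv2.minAreaRect(t[:,:2].astype(np.float32)))
a=np.load("pics/scene4.npz")['im'][:,:,::-1][165:265,170:300]
b=np.load("pics/top4.npz")['im'][:,:,::-1][210:300,125:275]
cv2.imwrite("pics/c6.png",np.hstack([cv2.resize(a,(400,308),interpolation=cv2.INTER_CUBIC),cv2.resize(b,(400,308),interpolation=cv2.INTER_CUBIC)]))
```

```text
[-0.40626496  0.0359095  -0.00664812]
15.525
scene loose 156 67.59358584183855 [486.39699379 190.29703951  66.79558024] slope [6.46895177e-03 1.78798100e-02 6.80986159e+01] ((488.009521484375, 192.84408569335938), (29.25429916381836, 21.164522171020508), 88.35433959960938)
scene fixed 96 67.37124926131722 [485.06598454 312.11876913  66.64383341] slope [ 3.36731483e-02 -3.72500068e-02  6.80251861e+01] ((487.28662109375, 313.8820495605469), (29.96148109436035, 18.528154373168945), 73.7478256225586)
scene handle before 251 82.09353379072314 ((487.4144592285156, 252.59317016601562), (86.96172332763672, 13.291473388671875), 89.54509735107422)
scene handle after 247 82.30355724764493 ((487.55877685546875, 251.17431640625), (87.34017181396484, 13.330699920654297), 89.7968521118164)
top loose 204 68.66899926739751 [488.63375285 189.38363077  68.42212709] slope [3.82622948e-03 2.41031395e-02 6.91469691e+01] ((489.1236572265625, 192.29957580566406), (30.2458553314209, 19.606281280517578), 88.22864532470703)
top fixed 202 68.32840427081084 [489.51281195 308.81837847  68.1169051 ] slope [-9.16095934e-03  3.71663771e-03  6.86440807e+01] ((490.02874755859375, 308.7507019042969), (26.563344955444336, 19.293895721435547), 85.75007629394531)
top handle before 422 82.8059423561842 ((489.5924987792969, 250.4207305908203), (84.96980285644531, 12.507588386535645), 89.248291015625)
top handle after 420 82.79489984570831 ((489.4059753417969, 249.25177001953125), (84.93140411376953, 12.49311637878418), 89.1659164428711)
```

View pics/c6.png

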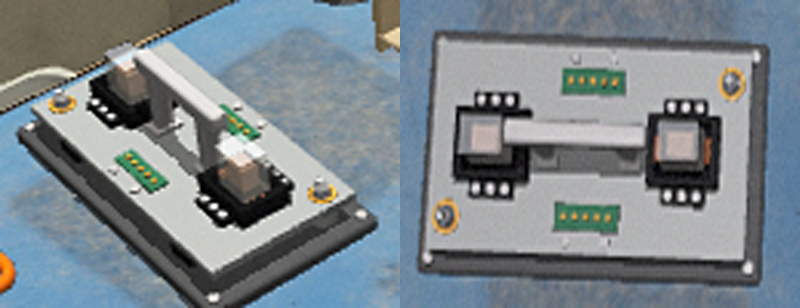

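The relay sits upright in the socket at (680,145) in the composite, with its top level with the fixed one to within 0.5 mm. I'll give it a confirming press with shut fingers, then grip the handle.

Run:
```python
from h import *
o=[np.pi,0,np.radians(89.3)]
gripper_close(50)
reach([.4895,.1915,.11],o)
move_l([.4895,.1915,.075],.1); sleep(.2); f0=current_force(); print(current_t(),f0,current_position()*1000)
hit=move_l([.4895,.1915,.062],.02,threshold=15); sleep(.1)
print(hit,current_position()*1000,current_force()-f0)
z=current_position()[2]
move_l([.4895,.1915,z-.001],.02,threshold=8);sleep(.1);print(current_position()*1000,current_force()-f0)
move_l([.4895,.1915,.13],.15)
open_gripper()
reach([.4895,.2515,.14],o); print(current_t())
move_l([.4895,.2515,.058],.1,threshold=10); sleep(.2)
print(current_position()*1000,current_force(),current_t())
gripper_close(100); sleep(.2)
print(current_opening(),current_gripper_force(),current_position()*1000,current_force(),current_wrist_torque(),current_t())
```

```text
18.075 [-0.63475004  0.20240605  0.33939508] [489.99109891 191.77584933  75.62900049]
True [489.84210987 191.55704419  69.13256801] [-0.54114674 -0.82003029  7.95113117]
[489.98132074 191.62126855  69.14477017] [-3.0957519  -0.9130069  13.55782757]
20.6417
[489.92456144 251.72745017  58.67828491] [0.00606479 1.10876631 0.0394492 ] 21.8083
0.010200112468816172 98.32477927207947 [489.62331481 251.60513802  58.22892658] [-1.17217522  0.33940468  5.04816687] [ 0.0265216   0.21378494 -0.03468395] 22.6833
```

Pressed top reads 69.1 mm (69 expected), so it's home. The handle is gripped; lifting now.

Run:
```python
from h import *
p=current_position(); x,y=.4895,.2515
for z in (.062,.068,.076,.084):
    move_l([x,y,z],.03); print(z,np.round(current_force(),1),np.round(current_wrist_torque(),2),np.round(current_position()*1000,1),round(current_opening()*1000,2))
move_l([x,y,.188],.06); sleep(.8)
print(current_t(),current_position()*1000,current_tcp_rot(),current_force(),current_wrist_torque(),current_opening(),abs(current_dq()).max())
for n in("scene","top"):
    im,dd=snapshot(n); np.savez(f"pics/{n}5.npz",im=im,d=dd); P=cloud(n,dd)*1000
    w=(P[...,2]>152)&(P[...,2]<172)&(abs(P[...,0]-489)<50)&(abs(P[...,1]-252)<98); t=P[w]
    for _ in range(3):
        A=np.c_[t[:,:2]-[489,252],np.ones(len(t))]; c=np.linalg.lstsq(A,t[:,2],rcond=None)[0]; t=t[abs(t[:,2]-A@c)<2]
    print(n,len(t),c)
a=np.load("pics/scene5.npz")['im'][:,:,::-1]
cv2.imwrite("pics/c7.png",cv2.resize(a[60:280,120:400],None,fx=2.7,fy=2.7,interpolation=cv2.INTER_CUBIC))
```

```text
0.062 [ 1.5  1.7 -3.6] [ 0.27 -0.19  0.05] [489.4 251.5  61.8] 10.19
0.068 [-0.2  1.4 -3.1] [ 0.19 -0.11  0.01] [489.4 251.4  68.1] 10.36
0.076 [-0.5  0.4 -4.8] [ 0.04 -0.05  0.02] [489.5 251.4  76.2] 10.26
0.084 [-0.3  0.7 -4.4] [ 0.01  0.01 -0.02] [489.7 251.6  84.3] 9.91
26.8333 [489.50114814 251.46964672 188.01124882] [ 3.14159228e+00 -3.92523577e-06  1.55850702e+00] [-0.42953578 -0.85814279 -4.69513558] [ 0.01280062 -0.00408209 -0.04366387] 0.00995159169975453 0.002800776025948061
scene 1615 [-3.73800861e-04  3.46963442e-03  1.61446174e+02]
top 1456 [-3.73671154e-03  8.29509434e-03  1.62147631e+02]
```

View pics/c7.png

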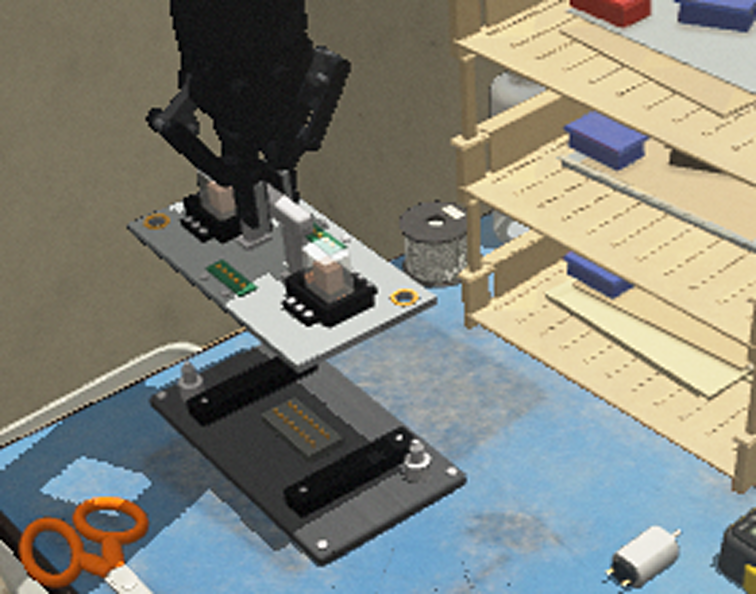

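The loaded adapter hangs level (tilt under 0.5°) with the relay seated at (328,265), above the bare nest at (305,450). It is about 13 cm up and still.

```bash
python3 -c "
from plant import *
print(sign_off(),current_t())"
```

```text
the job is handed in; nothing more can be done
the job is handed in; nothing more can be done
```

The relay is pressed home in the socket, and the loaded adapter is held level and still about 13 cm above the nest; I handed the job in at about 27 s of the 48 s allowed, with no verdict returned.

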